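# Hang the lift-off door on the test cabinet

### The job

Hang the hinged door on the small grey cabinet: take the panel with the two hinge knuckles out of the dark wooden stand, bring its knuckles over the cabinet's two upright hinge pins, and lower it in the gripper, without dropping it, until both knuckles sit fully down on their collars; then let go. The door may hang open at any angle. Leave the plain panel without knuckles standing in the stand.

Things in the scene. Friction and masses are not known exactly. Their poses are not given: they have to be found in the camera images.
- door_center (a point): Door: grey panel 150 wide (x), 14 thick (y), 140 high (z) mm, 0.45 kg, upright in a 45 mm deep slot of the dark stand; lift straight up. Point: panel's centre (mass centre within 10); top edge 70 above: pinch it mid-width. Two knuckles (tubes, bore 26, outside 36, 20 tall) beyond the +x edge: axis 105 from the point along +x, undersides 55 below and 40 above it. Pull handle on the -y face near -x.
- panel_center (a point): Plain panel to leave alone: same width, thickness and height as the door, but no knuckles or handle. It stands in the stand's other slot, parallel to the door and 120 mm from it; which slot holds which varies. The point is its centre, half-way up; its top edge is 70 mm above the point, so a door carried across it must have its lower edge above that.
- pin_low (a point): Lower hinge pin, fixed to the cabinet, upright. The point is on its axis at the top of its collar (36 mm wide), 35 mm above the table, where the knuckle's underside rests. The pin rises 26 mm from there: 20 mm thick for 8 mm, then tapering to 6 mm. Frame: +y points straight out of the cabinet's open front, which lies 15 mm behind the pin's axis; the cabinet is on the -x side.
- pin_high (a point): Upper hinge pin, alike, on the same axis 95 mm above the lower one; point at the top of its collar (10 mm thick), 130 mm above the table. Come in level from the open front with the door's centre 125 to 150 mm above the table, so that the lower knuckle passes between lower pin and upper collar, then lower straight down. Seated, the door's centre is 90 mm above the table.
- cabinet: Fixed grey box, open at its front (+y): 170 mm wide (x), 160 deep (y), 175 high. Origin: centre of its underside. The pins stand at its +x front corner, at x = 105, y = 95 mm. The hung door swings freely: with its +x axis turned between -45 (half open) and -90 degrees (square to the front) about z from the cabinet's +x, fingers at the middle of the door's top have room.
Things that resemble listed ones, but are neither listed nor needed, are in the scene too. Leave any red look-alike of the part that bears door_center alone.

How it is judged:
By the outcome, as a careful person would: the job done as asked, in the order asked, and still so for the second after the job is handed in, with the robot touching nothing.
It also fails if it takes over 38 s, if anything falls off the work surface, if the arm or the gripper's body presses on something with over 40 N, if the wrist force passes 120 N, or if a joint passes its speed limit or range.

### The arm

A 6-joint arm with a two-finger parallel gripper is mounted at the origin on the work surface. World frame = base frame: x ahead of the robot, y to its left, z up, the work surface at z = 0. Lengths are in mm, angles in rad, forces in N, time in s.
With the tool pointing down it reaches from about 400 to 925 mm from the base axis. Payload 12.5 kg.
Tool frame: the origin (TCP) lies midway between the tips of the shut fingers; the grasp point (between the pads) lies 19 mm behind it; z points along the fingers, y is the direction in which the jaws open and shut (so a half turn about z gives the same grasp; the last joint's range is limited). The gripper opens to 95 mm and grips with 3 to 60 N. Pads are 20 mm wide; open, the fingers measure 119 mm over their backs; the gripper's body (75 mm by 180 mm) begins 59 mm behind the grasp point.
Start: joints at [-1.359, 0.491, 1.559, -0, 1.092, -0.106], TCP at [195.322, -593.716, 194.461] pointing down, gripper open.
Joint ranges: [-3.1, 3.1], [-0.84, 2.19], [0.05, 2.79], [-1.13, 4.28], [0.06, 2.93], [-2.69, 2.69]. Speed limits (rad/s): [2.22, 2.22, 2.79, 3.14, 3.14, 3.14].

### API

Orientations are given as [roll, pitch, yaw] about the fixed x, y, z axes, in that order (R = Rz(yaw) Ry(pitch) Rx(roll)).
In Python, from cell import env gives the robot as it stands.
- The arm moves only by the tool arm_command, never from a script. Its argument "steps" is a list of rows, each an object of numbers: "dx", "dy", "dz": the shift along the tool's x, y, z as a fraction of full scale; "rx", "ry", "rz": the turn, a rotation vector about the tool's x, y, z as a fraction of full scale; "claw": the gripper command: -1 is fully open, 1 is shut, values between are in proportion. In form: [{"dx": .., "dy": .., "dz": .., "rx": .., "ry": .., "rz": .., "claw": ..}, ...]. A call has 1 to 10 rows; each row shifts and turns the pose as measured when the row begins, along the tool's axes as they then stand; what a row does not reach is not made up. Full scale, the value 1, is 0.8 m for a shift and 90 degrees for a turn. A row lasts 1/8 s, in which the tool goes at most 62.5 mm and 10.7 degrees, less where a joint would pass 70% of its speed; a pose out of reach is approached as far as the arm can. A call with a number of a shift or a turn outside -1 to 1 is refused whole. A call with a gripper value outside its range is refused whole. The fingers move at their own pace and stop on an object; the grip force is fixed at half the most. Time passes only in rows, so rows that do not move let the fingers close. It gives the time, the measured TCP pose, the force and the opening at its end, in the units of the state.
- env.state(): the state, without advancing time (a new reading comes with each control period).
- env.read_camera(name): name is "scene" or "side" or "wrist"; returns (picture, depth): 420x560x3 uint8, red, green, blue; 420x560 float32, mm along the optical axis (not along the pixel's ray), 0 where there is no reading.
- env.get_calibration(name): a dict with "vfov" (degrees; the focal length in pixels is half the picture's height over the tangent of half this angle, whatever the lens; pixels are square), "cx", "cy" (the principal point, pixels), "k1" (the pictures are not rectified: a ray, as slopes to the right and down, at radius r is drawn at 1 + k1 r^2 times it, then the intrinsics apply), "xyz" and "attitude" of the camera in the world. Camera axes: x right, y up, looking along -z (the intrinsics and any distortion apply to the point x, -y, -z); pixel columns grow to the right and rows downward; lengths in mm; the calibration is good to about 2 mm. A picture is of the moment at which its call begins: read the wrist's pose just before it. get_calibration takes no time and is no camera call; for the wrist camera it gives the pose at the moment of the call.
- env.job_done(): hands the job in, once; it reports no verdict.
The state is a dict: "t": time; "joints": joint angles; "qvel": joint speeds; "tau": joint torques, N m; "eef_pos": TCP position; "tcp_rot": TCP orientation; "ft_force": force on the tool from outside, world axes, zero at the start; "moment": the same for the moment, N m; "opening": opening from 0.0 (shut) to 1.0 (fully open).
Only numpy, scipy, OpenCV 4.12 (cv2) and the standard library are available. Lean on these libraries where they do the work, as an engineer would, in place of code of your own. Each camera call takes 0.05 s, during which the arm holds its last target.

## Working session

There is one attempt and no reset: what is moved stays moved. The work goes in short steps, Python scripts to look and compute and a tool call to move; the robot and the scene stay as the last step left them, time stands still between calls to the robot, and variables do not carry over. Pictures are saved under pics/ and viewed, and the job is handed in when it is done.

Besides the shell and the picture viewer there is one more tool, called as a command line: name --argument value ..., lists and objects as JSON in quotes. arm_command: Moves the arm, as the interface text tells. Its arguments: {"type":"object","properties":{"steps":{"type":"array","items":{"type":"object","properties":{"dx":{"type":"number"},"dy":{"type":"number"},"dz":{"type":"number"},"rx":{"type":"number"},"ry":{"type":"number"},"rz":{"type":"number"},"claw":{"type":"number"}}}}},"required":["steps"]}

```bash
ls; mkdir -p pics; python3 - <<'E'
from cell import env
import cv2, numpy as np
print(env.state())
for n in ("scene","side"):
    p,d=env.read_camera(n)
    cv2.imwrite(f"pics/{n}0.png",p[:,:,::-1]); np.savez(f"pics/{n}0.npz",p=p,d=d)
    print(n,env.get_calibration(n), d.min(), d.max())
print(env.get_calibration("wrist"))
E
```

```text
pics
{'t': 0.0, 'joints': array([-1.35861182e+00,  4.91550048e-01,  1.55948517e+00, -3.01413338e-05,
        1.09170916e+00, -1.05626990e-01]), 'qvel': array([-1.63651743e-04,  9.36458443e-05, -3.42283770e-04,  1.29895034e-03,
       -4.14129707e-04, -3.26496323e-04]), 'tau': array([-2.29530298e-03, -6.12644434e+01, -2.58180875e+01,  6.91037276e-02,
        4.82711813e-02, -1.36263784e-04]), 'eef_pos': array([ 195.2422741 , -593.41809363,  193.85537765]), 'tcp_rot': array([-3.14044453e+00, -9.48444734e-05,  3.17825352e-01]), 'ft_force': array([ 0.33119066,  0.40699516, -0.23736322]), 'moment': array([0.01172343, 0.0314874 , 0.00463783]), 'opening': 0.9997480740829902}
scene {'vfov': 49.21961450228469, 'cx': 280.03581174395794, 'cy': 210.09276607736805, 'k1': -0.12884623030073586, 'xyz': array([ 836.82633763, -574.35804333,  790.77778462]), 'attitude': array([ 0.78612529, -0.01824176,  0.64784597])} 0.0 3640.1558
side {'vfov': 47.08264833520132, 'cx': 282.44643057449133, 'cy': 204.86719622133418, 'k1': -0.008053900240380978, 'xyz': array([-17.44716627, 606.81247342, 640.63477655]), 'attitude': array([ 0.96138198, -0.00286607, -2.48961024])} 0.0 3989.0498
{'vfov': 62.55845474283777, 'cx': 279.7122214163323, 'cy': 213.46857915082882, 'k1': -0.05341524338527929, 'xyz': array([ 260.99739533, -572.3757481 ,  383.797602  ]), 'attitude': array([-2.53279995e-01,  1.10393177e-03, -1.25292295e+00])}
```

View pics/scene0.png

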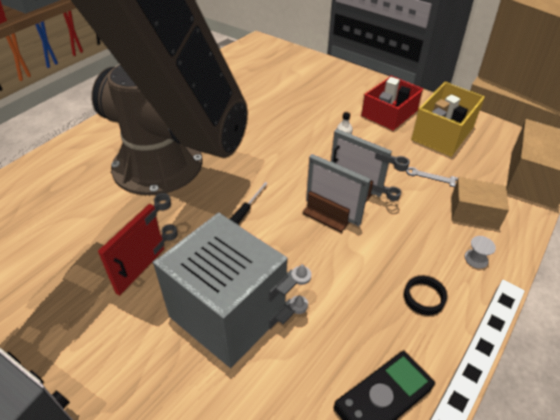

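View pics/side0.png

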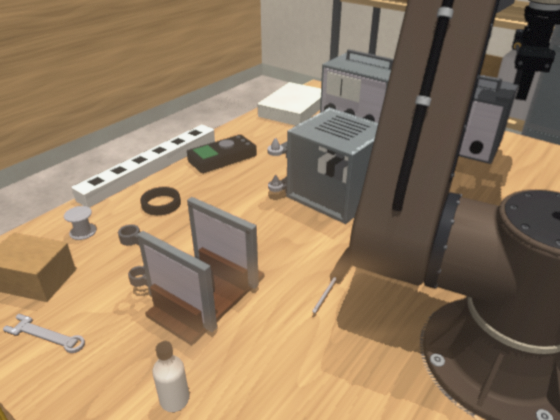

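```bash
python3 - <<'E'
import cv2
a=cv2.imread("pics/scene0.png");b=cv2.imread("pics/side0.png")
u=lambda i,k:cv2.resize(i,None,fx=k,fy=k,interpolation=cv2.INTER_CUBIC)
cv2.imwrite("pics/c1.png",u(a[115:240,280:430],5))
cv2.imwrite("pics/c2.png",u(b[190:340,100:280],4))
cv2.imwrite("pics/c3.png",u(a[180:370,90:330],3))
cv2.imwrite("pics/c4.png",u(b[90:230,240:400],4))
E
```

```text
(no output)
```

View pics/c1.png

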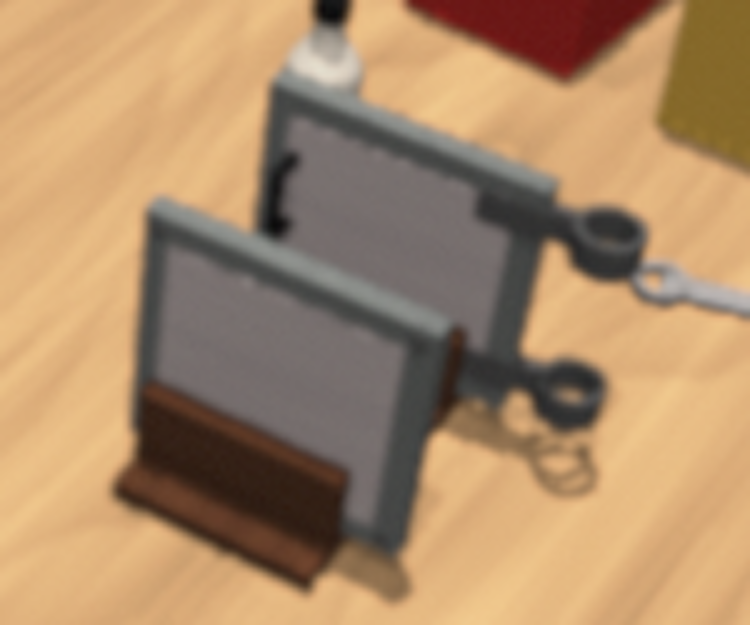

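View pics/c2.png

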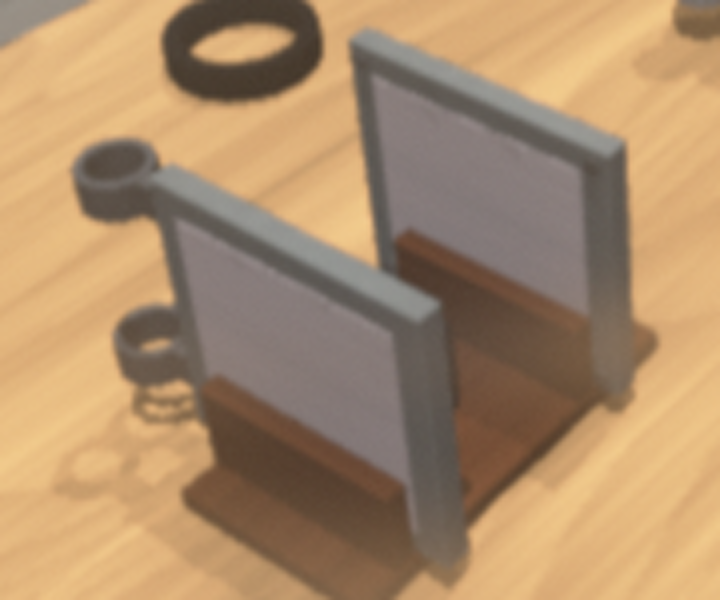

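View pics/c3.png

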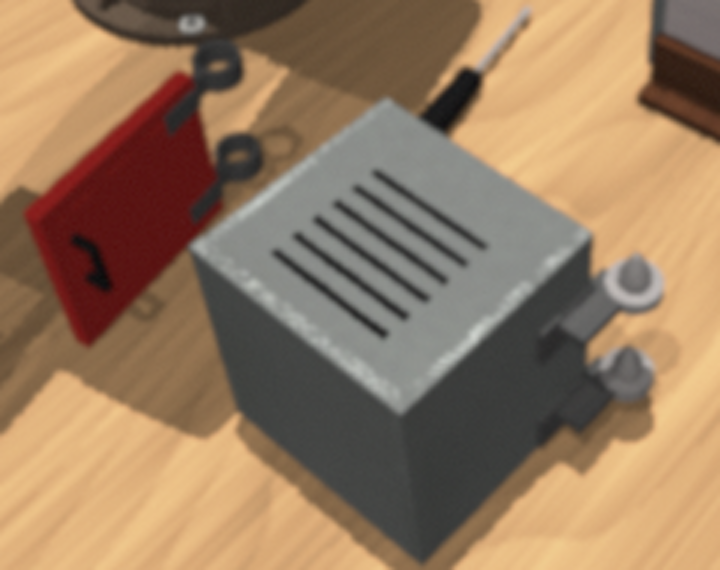

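View pics/c4.png

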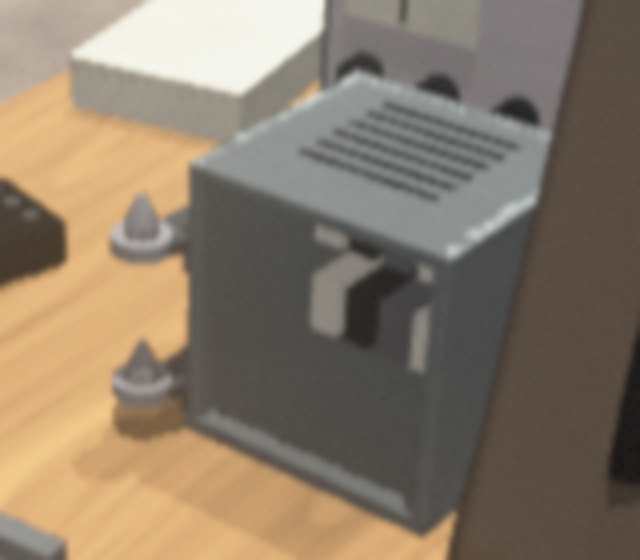

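```bash
cat > h.py <<'E'
import numpy as np, cv2
from scipy.spatial.transform import Rotation as Ro
def rays(c,px):
    f=210/np.tan(np.radians(c['vfov'])/2)
    K=np.array([[f,0,c['cx']],[0,f,c['cy']],[0,0,1.]])
    s=cv2.undistortPoints(np.array(px,float).reshape(-1,1,2),K,np.array([c['k1'],0,0,0.])).reshape(-1,2)
    return np.c_[s[:,0],-s[:,1],-np.ones(len(s))]@Ro.from_euler('xyz',c['attitude']).as_matrix().T
def onz(c,px,z):
    r=rays(c,px); return c['xyz']+r*((z-c['xyz'][2])/r[:,2])[:,None]
def cloud(c,d):
    v,u=np.mgrid[0:420,0:560]; r=rays(c,np.c_[u.ravel(),v.ravel()])
    P=c['xyz']+r*d.ravel()[:,None]; P[d.ravel()<=0]=np.nan
    return P.reshape(420,560,3)
def tri(c1,p1,c2,p2):
    a=rays(c1,[p1])[0];b=rays(c2,[p2])[0]
    s=np.linalg.lstsq(np.c_[a,-b],c2['xyz']-c1['xyz'],rcond=None)[0]
    A=c1['xyz']+s[0]*a;B=c2['xyz']+s[1]*b
    return (A+B)/2,np.linalg.norm(A-B)
E
python3 - <<'E'
from cell import env
from h import *
np.set_printoptions(precision=1,suppress=True)
S=env.get_calibration("scene");D=env.get_calibration("side")
c3=lambda x,y:(x/3+90,y/3+180); c4=lambda x,y:(x/4+240,y/4+90)
c1=lambda x,y:(x/5+280,y/5+115); c2=lambda x,y:(x/4+100,y/4+190)
print("cab scene",onz(S,[c3(388,97),c3(590,237),c3(402,412),c3(193,243)],175))
print("cab side L,front R,back",onz(D,[c4(190,165),c4(440,260),c4(355,72)],175))
print("pins scene hi lo",onz(S,[c3(637,257)],156),onz(S,[c3(628,350)],61))
print("pins side hi lo",onz(D,[c4(141,193)],156),onz(D,[c4(142,341)],61))
print(tri(S,c3(637,257),D,c4(141,193)),tri(S,c3(628,350),D,c4(142,341)))
for n,C in(("scene",S),("side",D)):
    z=np.load(f"pics/{n}0.npz");P=cloud(C,z['d']);np.save(f"pics/{n}P.npy",P)
    print(n,'table z',np.nanmedian(P[350:352,300:302,2]) )
P=np.load("pics/sceneP.npy")
print("cab top plane",P[265,225],P[240,225])
# panel face & top points
for C,n,boxs in((S,"scene",[(330,131,395,165),(306,155,372,185)]),(D,"side",[(140,235,210,270),(190,200,256,230)])):
    P=np.load(f"pics/{n}P.npy")
    for b in boxs:
        q=P[b[1]:b[3],b[0]:b[2]].reshape(-1,3); print(n,b,np.nanpercentile(q[:,2],[90,95,99]))
E
```

```text
cab scene [[ 387.  -151.5  175. ]
 [ 554.4 -163.7  175. ]
 [ 547.1 -316.7  175. ]
 [ 378.4 -307.9  175. ]]
cab side L,front R,back [[ 546.2 -151.8  175. ]
 [ 384.9 -143.3  175. ]
 [ 542.8 -310.5  175. ]]
pins scene hi lo [[ 576.3 -146.2  156. ]] [[ 576.  -146.8   61. ]]
pins side hi lo [[ 569.9 -138.9  156. ]] [[ 570.1 -139.2   61. ]]
(array([ 574.5, -144.1,  152.5]), np.float64(0.906052410586777)) (array([ 574.4, -144.5,   56.9]), np.float64(0.3385107011976455))
scene table z -2.1794346753195555
side table z -0.4500119409642025
cab top plane [ 479.9 -238.9  175.3] [ 440.5 -195.3  172.8]
scene (330, 131, 395, 165) [150.7 152.4 153.8]
scene (306, 155, 372, 185) [151.1 152.2 153.5]
side (140, 235, 210, 270) [151.7 152.3 153.1]
side (190, 200, 256, 230) [151.5 152.1 152.9]
```

```bash
python3 - <<'E'
from cell import env
from h import *
np.set_printoptions(precision=1,suppress=True)
for n,boxs in(("scene",[(333,128,392,160),(306,152,372,185)]),("side",[(136,230,212,275),(188,195,258,235)])):
    P=np.load(f"pics/{n}P.npy"); im=cv2.imread(f"pics/{n}0.png")
    for b in boxs:
        q=P[b[1]:b[3],b[0]:b[2]].reshape(-1,3); q=q[np.isfinite(q[:,0])]
        q=q[(q[:,2]>149.5)&(q[:,2]<157)]
        # largest cluster
        (c,sz,ang)=cv2.minAreaRect(q[:,:2].astype(np.float32))
        m=q[:,:2].mean(0); w,v=np.linalg.eigh(np.cov((q[:,:2]-m).T)); a=(q[:,:2]-m)@v[:,1]
        print(n,b,len(q),q[:,2].mean(),"rect",np.array(c),np.array(sz),ang,"pca",m,np.degrees(np.arctan2(*v[::-1,1])),a.min(),a.max())
S=env.get_calibration("scene");D=env.get_calibration("side")
c1=lambda x,y:(x/5+280,y/5+115); c2=lambda x,y:(x/4+100,y/4+190)
# top outline corners: -x far, +x far, +x near, -x near
Z=152.5
print("door scene",onz(S,[c1(285,72),c1(556,180),c1(549,197),c1(278,92)],Z))
print("plain scene",onz(S,[c1(158,198),c1(460,322),c1(445,340),c1(147,212)],Z))
print("door side",onz(D,[c2(168,165),c2(441,302),c2(420,322),c2(157,180)],Z))
print("knuckle up top centre: scene",onz(S,[c1(611,237)],152.5-70+60),"side",onz(D,[c2(116,160)],142.5))
print("knuckle lo top centre: scene",onz(S,[c1(571,390)],47.5),"side",onz(D,[c2(155,328)],47.5))
E
```

```text
scene (333, 128, 392, 160) 256 152.21809646934827 rect [471.  248.4] [148.4  18.7] 2.934596300125122 pca [473.3 247.2] -177.17011745499192 -71.98524111653073 76.43444834191533
scene (306, 152, 372, 185) 301 151.66200216925918 rect [481.7 127.1] [149.   17.9] 2.610297918319702 pca [482.1 127. ] -177.23723229759779 -74.03824654006958 74.90643217000093
side (136, 230, 212, 275) 577 151.6026646520963 rect [471.4 250.5] [151.8  15.6] 1.9688352346420288 pca [467.9 251. ] -177.67715627514244 -79.40310961787578 72.40189331953805
side (188, 195, 258, 235) 425 151.45632127764367 rect [481.4 131. ] [151.5  16. ] 2.0307700634002686 pca [477.2 131.3] -177.48073100253055 -79.95205979420822 71.55280261252375
door scene [[402.  248.  152.5]
 [545.5 254.6 152.5]
 [548.9 241.  152.5]
 [408.2 231.6 152.5]]
plain scene [[409.4 127.5 152.5]
 [558.9 138.  152.5]
 [559.5 123.7 152.5]
 [411.3 116.1 152.5]]
door side [[542.3 250.6 152.5]
 [395.2 242.3 152.5]
 [393.6 254.9 152.5]
 [538.  259.8 152.5]]
knuckle up top centre: scene [[580.6 245.3 142.5]] side [[573.8 254.5 142.5]]
knuckle lo top centre: scene [[580.4 245.   47.5]] side [[573.3 254.4  47.5]]
```

Possible targets: the far stand panel at scene (345,160), with knuckles and a handle, is the door. The near stand panel at (338,190) is plain, and the red look-alike is at (133,248). I choose the far panel, which the crops confirm. Next I move up, with a wrist look at the pins on the way.

arm_command --steps '[{"dz": -0.07, "rz": 0.087, "claw": -1}, {"dz": -0.07, "rz": 0.087, "claw": -1}, {"dx": 0.0443, "dy": -0.0544, "claw": -1}, {"dx": 0.0443, "dy": -0.0544, "claw": -1}, {"dx": 0.0443, "dy": -0.0544, "claw": -1}, {"dx": 0.0443, "dy": -0.0544, "claw": -1}, {"dx": 0.0443, "dy": -0.0544, "claw": -1}, {"dx": 0.0443, "dy": -0.0544, "claw": -1}, {"dx": 0.0443, "dy": -0.0544, "claw": -1}, {"dx": 0.0443, "dy": -0.0544, "claw": -1}]'

```text
$.steps[0]: bad value
```

arm_command --steps '[{"dx": 0, "dy": 0, "dz": -0.07, "rx": 0, "ry": 0, "rz": 0.087, "claw": -1}, {"dx": 0, "dy": 0, "dz": -0.07, "rx": 0, "ry": 0, "rz": 0.087, "claw": -1}, {"dx": 0.0443, "dy": -0.0544, "dz": 0, "rx": 0, "ry": 0, "rz": 0, "claw": -1}, {"dx": 0.0443, "dy": -0.0544, "dz": 0, "rx": 0, "ry": 0, "rz": 0, "claw": -1}, {"dx": 0.0443, "dy": -0.0544, "dz": 0, "rx": 0, "ry": 0, "rz": 0, "claw": -1}, {"dx": 0.0443, "dy": -0.0544, "dz": 0, "rx": 0, "ry": 0, "rz": 0, "claw": -1}, {"dx": 0.0443, "dy": -0.0544, "dz": 0, "rx": 0, "ry": 0, "rz": 0, "claw": -1}, {"dx": 0.0443, "dy": -0.0544, "dz": 0, "rx": 0, "ry": 0, "rz": 0, "claw": -1}, {"dx": 0.0443, "dy": -0.0544, "dz": 0, "rx": 0, "ry": 0, "rz": 0, "claw": -1}, {"dx": 0.0443, "dy": -0.0544, "dz": 0, "rx": 0, "ry": 0, "rz": 0, "claw": -1}]'

```text
t: 1.35
eef_pos: [471.9, -226.9, 307.8]
tcp_rot: [-3.135, 0.001, 0.029]
ft_force: [0.2, -0.5, -1.1]
opening: 0.998
```

arm_command --steps '[{"dx": 0.04, "dy": -0.052, "dz": 0, "rx": 0, "ry": 0, "rz": 0, "claw": -1}, {"dx": 0.03, "dy": -0.04, "dz": 0, "rx": 0, "ry": 0, "rz": 0, "claw": -1}, {"dx": 0, "dy": 0, "dz": 0, "rx": 0, "ry": 0, "rz": 0, "claw": -1}, {"dx": 0, "dy": 0, "dz": 0, "rx": 0, "ry": 0, "rz": 0, "claw": -1}]'

```text
t: 1.85
eef_pos: [528.1, -145.9, 307.0]
tcp_rot: [-3.134, 0.003, 0.034]
ft_force: [0.1, 0.8, 0.3]
opening: 0.998
```

```bash
cat >> h.py <<'E'
def snap(name,tag):
    from cell import env
    s=env.state(); c=env.get_calibration(name)
    p,d=env.read_camera(name); cv2.imwrite(f"pics/{tag}.png",p[:,:,::-1]); np.savez(f"pics/{tag}.npz",p=p,d=d,**c)
    print(tag,s['t'],s['eef_pos'].round(1),s['tcp_rot'].round(4),s['opening'])
def load(tag):
    z=np.load(f"pics/{tag}.npz"); return dict(z)
E
python3 -c "
from h import *
snap('wrist','w1')"
```

```text
w1 1.85 [ 528.1 -145.9  307. ] [-3.1343  0.0033  0.0336] 0.997518865229385
```

View pics/w1.png

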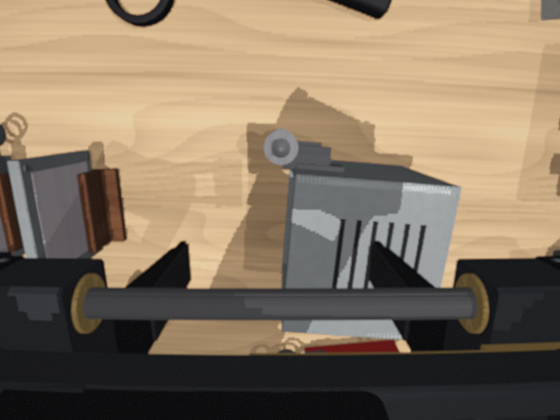

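```bash
python3 - <<'E'
from h import *
np.set_printoptions(precision=1,suppress=True)
w=load('w1'); im=w['p'][:,:,::-1].copy()
cv2.imwrite("pics/w1c.png",cv2.resize(im[120:200,240:480],None,fx=3.3,fy=3.3,interpolation=cv2.INTER_CUBIC))
P=cloud(w,w['d']); 
print(P[148,281],P[250,310])
q=P[125:172,262:300].reshape(-1,3); 
for lo,hi in((124,133),(150,160)):
    k=q[(q[:,2]>lo)&(q[:,2]<hi)]; print(len(k), k.mean(0),k.min(0),k.max(0))
print(onz(w,[(281,148)],156))
# top-face cabinet mask by z
m=(np.abs(P[:,:,2]-175)<5).astype(np.uint8); cs=max(cv2.findContours(m,0,1)[0],key=cv2.contourArea)
print(cv2.boundingRect(cs))
# left edge (front) line of cabinet top
ys=np.arange(190,240);xs=[np.where(m[y])[0].min() for y in ys]
L=onz(w,np.c_[np.array(xs)-.5,ys],175);f=np.polyfit(L[:,0],L[:,1],1);print('front edge slope deg',np.degrees(np.arctan(f[0])),L[0],L[-1])
E
```

```text
[ 574.2 -145.1  153.9] [ 476.7 -177.4  173.8]
814 [ 570.5 -147.4  129.4] [ 550.8 -164.8  126.5] [ 591.  -127.1  132.8]
68 [ 571.7 -145.8  153. ] [ 551.6 -163.8  150. ] [ 577.8 -140.2  157.3]
[[ 574.3 -145.1  156. ]]
(285, 173, 176, 116)
front edge slope deg -2.474001265522635 [ 536.8 -157.4  175. ] [ 487.9 -155.6  175. ]
```

View pics/w1c.png

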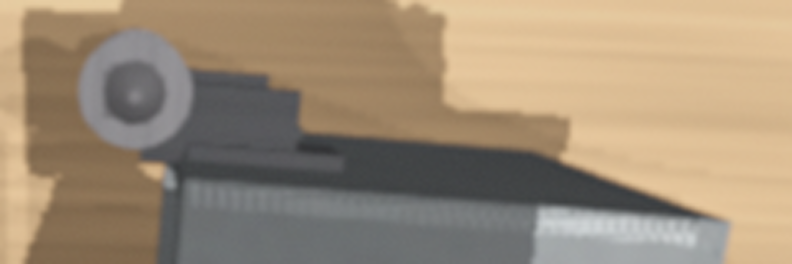

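arm_command --steps '[{"dx": -0.008, "dy": -0.072, "dz": 0, "rx": 0, "ry": 0, "rz": 0, "claw": -1}, {"dx": -0.008, "dy": -0.072, "dz": 0, "rx": 0, "ry": 0, "rz": 0, "claw": -1}, {"dx": -0.008, "dy": -0.072, "dz": 0, "rx": 0, "ry": 0, "rz": 0, "claw": -1}, {"dx": -0.008, "dy": -0.072, "dz": 0, "rx": 0, "ry": 0, "rz": 0, "claw": -1}, {"dx": -0.008, "dy": -0.072, "dz": 0, "rx": 0, "ry": 0, "rz": 0, "claw": -1}, {"dx": -0.008, "dy": -0.072, "dz": 0, "rx": 0, "ry": 0, "rz": 0, "claw": -1}, {"dx": -0.008, "dy": -0.072, "dz": 0, "rx": 0, "ry": 0, "rz": 0, "claw": -1}, {"dx": 0, "dy": 0, "dz": 0, "rx": 0, "ry": 0, "rz": 0, "claw": -1}, {"dx": 0, "dy": 0, "dz": 0, "rx": 0, "ry": 0, "rz": 0, "claw": -1}]'

```text
t: 3.02
eef_pos: [470.9, 256.8, 310.1]
tcp_rot: [-3.135, 0.002, 0.016]
ft_force: [0.4, 0.0, -0.4]
opening: 1.003
```

```bash
python3 -c "
from h import *
snap('wrist','w2')"
```

```text
w2 3.025 [470.9 256.8 310.1] [-3.1349e+00  2.4000e-03  1.5800e-02] 1.0029962705073256
```

View pics/w2.png

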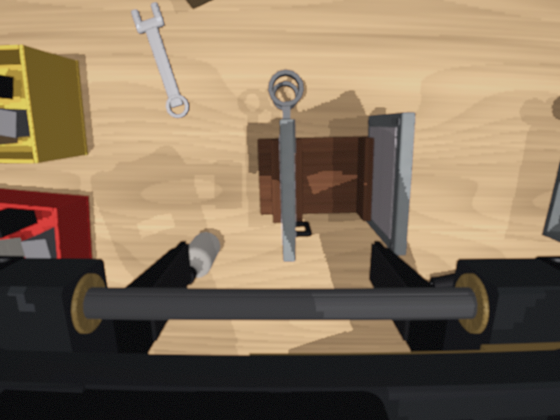

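```bash
python3 - <<'E'
from h import *
np.set_printoptions(precision=1,suppress=True)
w=load('w2'); im=w['p'][:,:,::-1]
P=cloud(w,w['d']); q=P[115:265,275:302].reshape(-1,3); print(np.nanpercentile(q[:,2],[50,80,95]))
t=np.nanpercentile(q[:,2],80)
k=q[abs(q[:,2]-t)<4]; c,s,a=cv2.minAreaRect(k[:,:2].astype(np.float32)); print(np.array(c),s,a)
m=k[:,:2].mean(0);W,v=np.linalg.eigh(np.cov((k[:,:2]-m).T));print(m,np.degrees(np.arctan(v[1,1]/v[0,1])),w['xyz'])
print('knuckle',onz(w,[(286.5,89)],142.5))
cv2.imwrite("pics/w2c.png",cv2.resize(im[60:270,225:345],None,fx=2.8,fy=2.8,interpolation=cv2.INTER_CUBIC))
E
```

```text
[139.6 151.6 152.4]
[470.4 249.3] (149.2255401611328, 14.027987480163574) 2.3515138626098633
[474.4 249.5] 2.3395725155520672 [540.5 256.  499.8]
knuckle [[573.6 252.3 142.5]]
```

View pics/w2c.png

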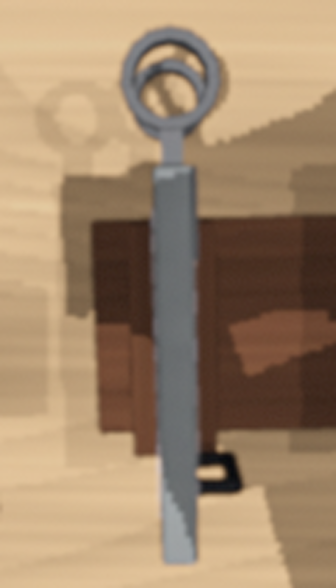

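arm_command --steps '[{"dx": -0.001, "dy": 0.009, "dz": 0.03, "rx": -0.004, "ry": 0.0015, "rz": -0.016, "claw": -1}, {"dx": 0, "dy": 0, "dz": 0.06, "rx": 0, "ry": 0, "rz": 0, "claw": -1}, {"dx": 0, "dy": 0, "dz": 0.06, "rx": 0, "ry": 0, "rz": 0, "claw": -1}, {"dx": 0, "dy": 0, "dz": 0.04, "rx": 0, "ry": 0, "rz": 0, "claw": -1}, {"dx": 0, "dy": 0, "dz": 0, "rx": 0, "ry": 0, "rz": 0, "claw": -1}]'

```text
t: 3.7
eef_pos: [473.5, 241.4, 155.9]
tcp_rot: [-3.141, -0.004, 0.029]
ft_force: [-0.8, -0.4, 0.7]
opening: 0.995
```

arm_command --steps '[{"dx": -0.004, "dy": -0.009, "dz": 0, "rx": 0, "ry": -0.002, "rz": -0.008, "claw": -1}, {"dx": 0, "dy": 0, "dz": 0.02, "rx": 0, "ry": 0, "rz": 0, "claw": -1}, {"dx": 0, "dy": 0, "dz": 0, "rx": 0, "ry": 0, "rz": 0, "claw": -1}]'

```text
t: 4.08
eef_pos: [471.7, 248.3, 142.1]
tcp_rot: [-3.139, -0.005, 0.041]
ft_force: [-1.0, -1.4, -0.2]
opening: 0.997
```

arm_command --steps '[{"dx": -0.001, "dy": -0.001, "dz": 0.026, "rx": 0, "ry": -0.002, "rz": 0, "claw": -1}, {"dx": 0, "dy": 0, "dz": 0.004, "rx": 0, "ry": 0, "rz": 0, "claw": -1}, {"dx": 0, "dy": 0, "dz": 0, "rx": 0, "ry": 0, "rz": 0, "claw": -1}]'

```text
t: 4.45
eef_pos: [471.9, 249.6, 119.4]
tcp_rot: [-3.138, -0.005, 0.041]
ft_force: [0.4, -0.3, 1.4]
opening: 0.999
```

```bash
python3 -c "
from h import *
snap('wrist','w3');snap('side','s3')
a=cv2.imread('pics/s3.png');cv2.imwrite('pics/s3c.png',cv2.resize(a[150:340,90:290],None,fx=3,fy=3))"
```

```text
w3 4.45 [471.9 249.6 119.4] [-3.1383 -0.0046  0.0413] 0.9988968310193735
s3 4.5 [471.9 249.6 119.5] [-3.1383 -0.0047  0.0414] 1.0000870520074483
```

View pics/w3.png

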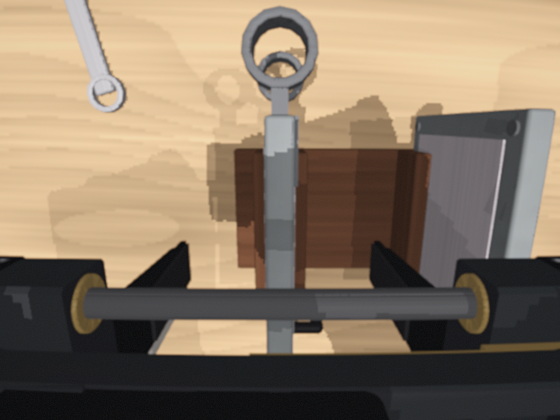

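View pics/s3c.png

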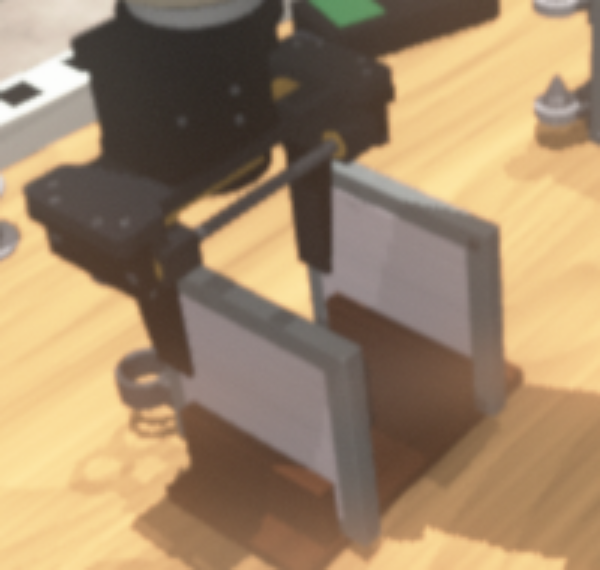

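The wrist view shows the door centred between the fingers, with its knuckles at (280,48), clear of the plain panel at right. Closing.

arm_command --steps '[{"dx": 0, "dy": 0, "dz": 0, "rx": 0, "ry": 0, "rz": 0, "claw": 1}, {"dx": 0, "dy": 0, "dz": 0, "rx": 0, "ry": 0, "rz": 0, "claw": 1}, {"dx": 0, "dy": 0, "dz": 0, "rx": 0, "ry": 0, "rz": 0, "claw": 1}, {"dx": 0, "dy": 0, "dz": 0, "rx": 0, "ry": 0, "rz": 0, "claw": 1}, {"dx": 0, "dy": 0, "dz": 0, "rx": 0, "ry": 0, "rz": 0, "claw": 1}]'

```text
t: 5.18
eef_pos: [472.3, 249.7, 120.7]
tcp_rot: [-3.138, -0.007, 0.041]
ft_force: [-0.4, 0.4, 0.3]
opening: 0.529
```

arm_command --steps '[{"dx": 0, "dy": 0, "dz": 0, "rx": 0, "ry": 0, "rz": 0, "claw": 1}, {"dx": 0, "dy": 0, "dz": 0, "rx": 0, "ry": 0, "rz": 0, "claw": 1}, {"dx": 0, "dy": 0, "dz": 0, "rx": 0, "ry": 0, "rz": 0, "claw": 1}, {"dx": 0, "dy": 0, "dz": 0, "rx": 0, "ry": 0, "rz": 0, "claw": 1}, {"dx": 0, "dy": 0, "dz": 0, "rx": 0, "ry": 0, "rz": 0, "claw": 1}]'

```text
t: 5.8
eef_pos: [472.3, 249.7, 120.6]
tcp_rot: [-3.138, -0.006, 0.041]
ft_force: [-0.2, -0.2, -1.3]
opening: 0.145
```

arm_command --steps '[{"dx": 0, "dy": 0, "dz": 0, "rx": 0, "ry": 0, "rz": 0, "claw": 1}, {"dx": 0, "dy": 0, "dz": 0, "rx": 0, "ry": 0, "rz": 0, "claw": 1}, {"dx": 0, "dy": 0, "dz": -0.02, "rx": 0, "ry": 0, "rz": 0, "claw": 1}, {"dx": 0, "dy": 0, "dz": -0.035, "rx": 0, "ry": 0, "rz": 0, "claw": 1}, {"dx": 0, "dy": 0, "dz": -0.035, "rx": 0, "ry": 0, "rz": 0, "claw": 1}, {"dx": 0, "dy": 0, "dz": 0, "rx": 0, "ry": 0, "rz": 0, "claw": 1}]'

```text
t: 6.55
eef_pos: [470.4, 248.9, 192.2]
tcp_rot: [-3.139, -0.001, 0.041]
ft_force: [0.6, 0.9, -5.0]
opening: 0.143
```

arm_command --steps '[{"dx": 0, "dy": 0, "dz": -0.045, "rx": 0, "ry": 0, "rz": 0, "claw": 1}, {"dx": 0, "dy": 0, "dz": -0.045, "rx": 0, "ry": 0, "rz": 0, "claw": 1}, {"dx": 0, "dy": 0, "dz": -0.045, "rx": 0, "ry": 0, "rz": 0, "claw": 1}, {"dx": 0, "dy": 0, "dz": 0, "rx": 0, "ry": 0, "rz": 0, "claw": 1}]'

```text
t: 7.05
eef_pos: [468.8, 248.0, 296.0]
tcp_rot: [3.141, 0.008, 0.041]
ft_force: [-0.1, 1.1, -4.5]
opening: 0.141
```

```bash
python3 -c "
from h import *
snap('wrist','w4')
print(__import__('cell').env.state()['joints'])"
```

```text
w4 7.05 [468.8 248.  296. ] [3.1408 0.0081 0.0412] 0.14055171983702006
[3.61043494e-01 2.67258271e-01 1.64029464e+00 1.86123785e-03
 1.24550732e+00 1.89011522e+00]
```

View pics/w4.png

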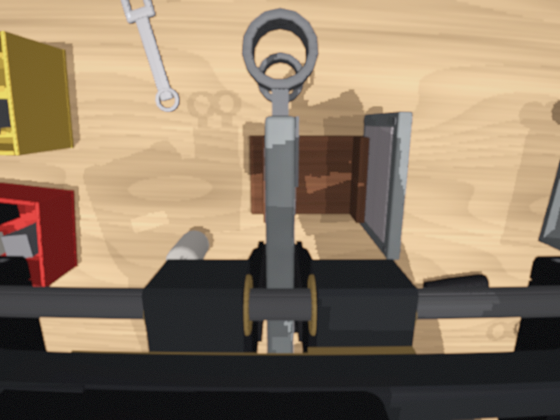

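```bash
cat >> h.py <<'E'
def ring(tag,tcp,rpy,px,zoff=22):
    w=load(tag); p=onz(w,[px],tcp[2]+zoff)[0]
    return p, Ro.from_euler('xyz',rpy).as_matrix().T@(p-np.array(tcp))
E
python3 - <<'E'
from h import *
np.set_printoptions(precision=1,suppress=True)
w=load('w4'); tcp=[468.8,248.0,296.0];rpy=[3.1408,.0081,.0412]
P=cloud(w,w['d']);q=P[5:90,238:322].reshape(-1,3)
k=q[abs(q[:,2]-(296+22))<5]; print(len(k),np.nanmedian(k[:,2])); c,r=cv2.minEnclosingCircle(k[:,:2].astype(np.float32));print('depth ring',np.array(c),r,k.min(0),k.max(0))
print('knuckle exp', 468.8+105*np.cos(.0412)-1, 248+105*np.sin(.0412))
g=cv2.cvtColor(w['p'],cv2.COLOR_RGB2GRAY)
m=np.zeros((420,560),np.uint8); m[P[:,:,2]>tcp[2]+8]=255; m[100:]=0
cs=max(cv2.findContours(m,0,1)[0],key=cv2.contourArea); cs=cs[cs[:,0,1]<75]; 
e=cv2.fitEllipse(cs); print(e)
print(ring('w4',tcp,rpy,e[0]))
cv2.imwrite('pics/w4c.png',cv2.resize(w['p'][0:130,220:340,::-1],None,fx=4.5,fy=4.5,interpolation=cv2.INTER_CUBIC))
E
```

```text
2378 315.20230325010846
depth ring [571.7 251.6] 18.06081771850586 [554.  233.8 313. ] [589.3 269.1 317.9]
knuckle exp 572.7108970049854 252.32477624962675
((279.96337890625, 48.47720718383789), (76.13713836669922, 80.78465270996094), 179.90321350097656)
(array([571.4, 251.5, 318. ]), array([102.4,   0.7, -22.8]))
```

View pics/w4c.png

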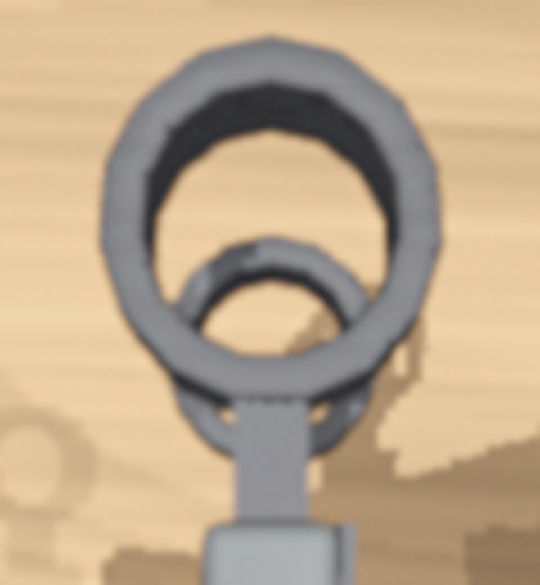

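arm_command --steps '[{"dx": 0.005, "dy": 0.03, "dz": 0, "rx": 0, "ry": 0, "rz": 0, "claw": 1}, {"dx": 0.011, "dy": 0.06, "dz": 0, "rx": 0, "ry": 0, "rz": 0, "claw": 1}, {"dx": 0.011, "dy": 0.06, "dz": 0, "rx": 0, "ry": 0, "rz": 0, "claw": 1}, {"dx": 0.011, "dy": 0.06, "dz": 0, "rx": 0, "ry": 0, "rz": 0, "claw": 1}, {"dx": 0.011, "dy": 0.06, "dz": 0, "rx": 0, "ry": 0, "rz": 0, "claw": 1}, {"dx": 0.005, "dy": 0.03, "dz": 0, "rx": 0, "ry": 0, "rz": 0, "claw": 1}, {"dx": 0, "dy": 0, "dz": 0, "rx": 0, "ry": 0, "rz": 0.06, "claw": 1}, {"dx": 0, "dy": 0, "dz": 0, "rx": 0, "ry": 0, "rz": 0.1, "claw": 1}, {"dx": 0, "dy": 0, "dz": 0, "rx": 0, "ry": 0, "rz": 0.1, "claw": 1}, {"dx": 0, "dy": 0, "dz": 0, "rx": 0, "ry": 0, "rz": 0.1, "claw": 1}]'

```text
t: 8.35
eef_pos: [514.4, 1.5, 264.8]
tcp_rot: [3.114, 0.042, -0.542]
ft_force: [-0.1, 0.2, -4.4]
opening: 0.144
```

```bash
cat >> h.py <<'E'
def need(x,y,z,yaw):
    from cell import env
    s=env.state(); R=Ro.from_euler('xyz',s['tcp_rot']); T=Ro.from_euler('xyz',[np.pi,0,yaw])
    d=R.inv().apply(np.array([x,y,z])-s['eef_pos'])/800; r=(R.inv()*T).as_rotvec()/(np.pi/2)
    print('t',s['t'],s['eef_pos'].round(1),s['tcp_rot'].round(4),'need d',d.round(4),'r',r.round(4),'j6',s['joints'][5].round(2),'F',s['ft_force'].round(1))
E
python3 -c "
from h import *
need(523,12,230,-1.012)"
```

```text
t 8.35 [514.4   1.5 264.8] [ 3.1141  0.0424 -0.5417] need d [ 0.0043 -0.018   0.0429] r [0.0235 0.0224 0.2997] j6 1.99 F [-0.1  0.2 -4.4]
```

arm_command --steps '[{"dx": 0.001, "dy": -0.005, "dz": 0.0, "rx": 0.008, "ry": 0.008, "rz": 0.09, "claw": 1}, {"dx": 0.001, "dy": -0.005, "dz": 0.0, "rx": 0.008, "ry": 0.008, "rz": 0.09, "claw": 1}, {"dx": 0.001, "dy": -0.005, "dz": 0, "rx": 0.008, "ry": 0.008, "rz": 0.09, "claw": 1}, {"dx": 0, "dy": 0, "dz": 0.01, "rx": 0, "ry": 0, "rz": 0.03, "claw": 1}, {"dx": 0, "dy": 0, "dz": 0, "rx": 0, "ry": 0, "rz": 0, "claw": 1}]'

```text
t: 8.98
eef_pos: [519.2, 9.8, 242.2]
tcp_rot: [3.129, 0.01, -1.03]
ft_force: [1.1, -0.5, -3.7]
opening: 0.148
```

```bash
python3 -c "
from h import *
need(523,12,176,-1.012)"
```

```text
t 8.975 [519.2   9.8 242.2] [ 3.129   0.01   -1.0304] need d [ 0.001  -0.0065  0.0827] r [ 0.008   0.0064 -0.0117] j6 2.49 F [ 1.1 -0.5 -3.7]
```

arm_command --steps '[{"dx": 0, "dy": -0.004, "dz": 0.025, "rx": 0.008, "ry": 0.006, "rz": -0.01, "claw": 1}, {"dx": 0, "dy": -0.002, "dz": 0.03, "rx": 0.002, "ry": 0.002, "rz": 0, "claw": 1}, {"dx": 0, "dy": 0, "dz": 0.015, "rx": 0, "ry": 0, "rz": 0, "claw": 1}, {"dx": 0, "dy": 0, "dz": 0, "rx": 0, "ry": 0, "rz": 0, "claw": 1}]'

```text
t: 9.48
eef_pos: [521.5, 12.5, 181.0]
tcp_rot: [3.141, 0.001, -1.01]
ft_force: [0.7, -0.2, -3.5]
opening: 0.143
```

```bash
python3 -c "
from h import *
need(523,12,176,-1.012)
snap('wrist','w5');snap('scene','s5');snap('side','d5')"
```

```text
t 9.475 [521.5  12.5 181. ] [ 3.1406e+00  8.0000e-04 -1.0097e+00] need d [ 0.0015 -0.0013  0.0063] r [0.0006 0.0005 0.0014] j6 2.48 F [ 0.7 -0.2 -3.5]
w5 9.475 [521.5  12.5 181. ] [ 3.1406e+00  8.0000e-04 -1.0097e+00] 0.14261578831585192
s5 9.525 [521.8  12.4 181.5] [ 3.1413e+00  2.0000e-04 -1.0098e+00] 0.14316591145799115
d5 9.575 [522.1  12.4 182.2] [-3.1408e+00 -6.0000e-04 -1.0100e+00] 0.14320742977407544
```

View pics/w5.png

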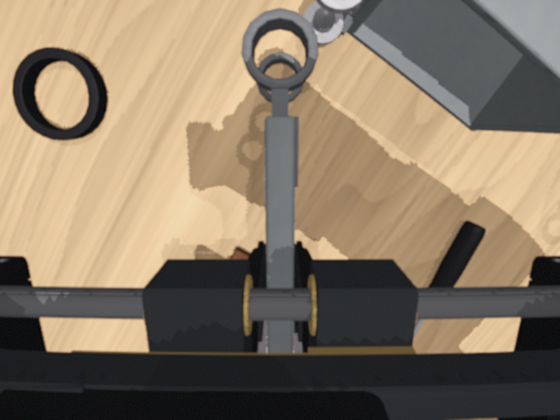

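View pics/s5.png

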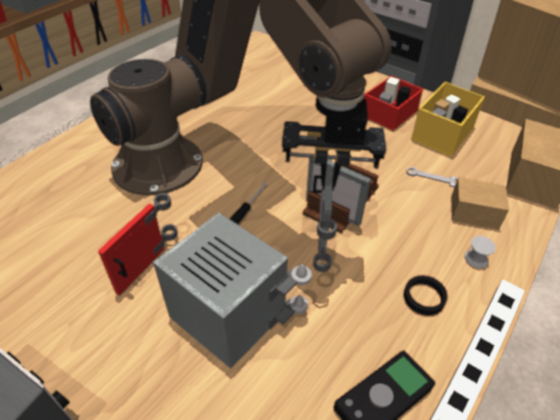

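View pics/d5.png

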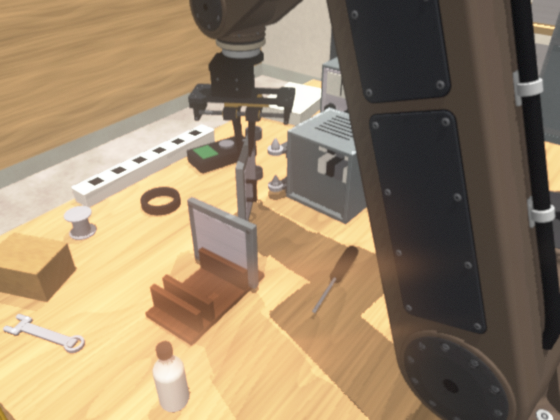

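arm_command --steps '[{"dx": 0.024, "dy": 0.016, "dz": 0.004, "rx": 0, "ry": 0, "rz": 0, "claw": 1}, {"dx": 0.024, "dy": 0.016, "dz": 0, "rx": 0, "ry": 0, "rz": 0, "claw": 1}, {"dx": 0.02, "dy": 0.013, "dz": 0, "rx": 0, "ry": 0, "rz": 0, "claw": 1}, {"dx": 0, "dy": 0, "dz": 0, "rx": 0, "ry": 0, "rz": 0, "claw": 1}, {"dx": 0, "dy": 0, "dz": 0, "rx": 0, "ry": 0, "rz": 0, "claw": 1}]'

```text
t: 10.25
eef_pos: [522.3, -54.4, 183.0]
tcp_rot: [-3.135, -0.006, -1.009]
ft_force: [-0.7, 0.1, -4.0]
opening: 0.145
```

```bash
python3 -c "
from h import *
need(519.6,-57.9,178,-1.01)
snap('wrist','w6')
a=load('w6')['p'][0:140,200:360,::-1];cv2.imwrite('pics/w6c.png',cv2.resize(a,None,fx=4,fy=4,interpolation=2))
snap('scene','s6')
a=load('s6')['p'][200:330,240:380,::-1];cv2.imwrite('pics/s6c.png',cv2.resize(a,None,fx=4,fy=4,interpolation=2))
"
```

```text
t 10.25 [522.3 -54.4 183. ] [-3.1352 -0.0055 -1.009 ] need d [0.0019 0.0053 0.0062] r [-0.0041 -0.0035  0.0007] j6 2.35 F [-0.7  0.1 -4. ]
w6 10.25 [522.3 -54.4 183. ] [-3.1352 -0.0055 -1.009 ] 0.1445718447193465
s6 10.3 [522.4 -54.3 183. ] [-3.1352 -0.0056 -1.0086] 0.14646835936929514
```

View pics/w6c.png

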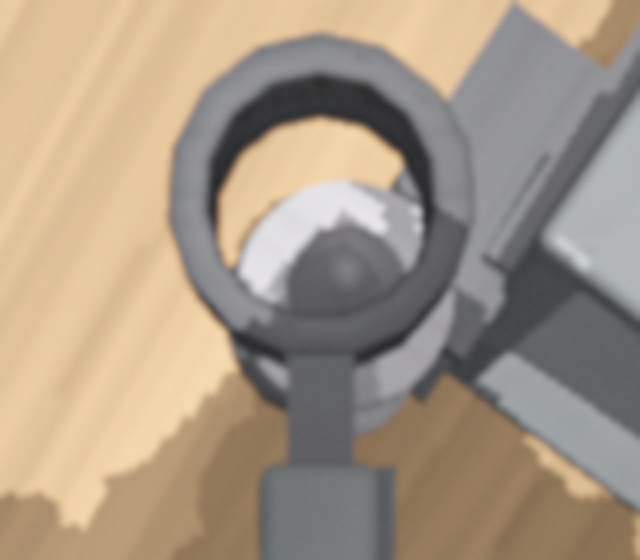

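View pics/s6c.png

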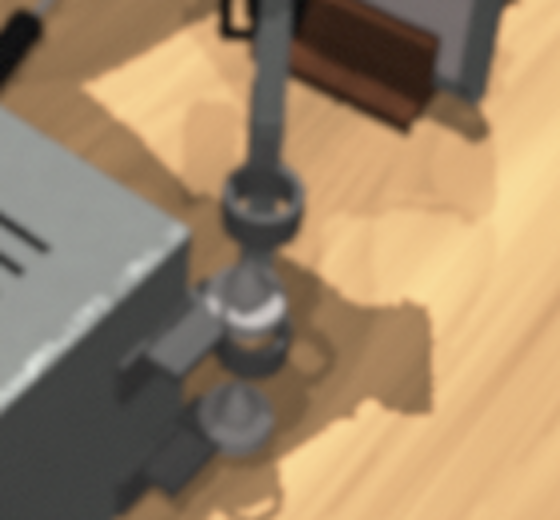

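```bash
python3 - <<'E'
from h import *
np.set_printoptions(precision=1,suppress=True)
w=load('w6');tcp=np.array([522.3,-54.4,183.0]);rpy=[-3.1352,-.0055,-1.009]
for a in(19,22):
    p,l=ring('w6',tcp,rpy,(280.3,49.6),a);print('ring',p,l)
R=Ro.from_euler('xyz',rpy).as_matrix()
for px in((285.75,67),): p=onz(w,[px],156)[0];print('pin',p,R.T@(p-tcp))
P=cloud(w,w['d']);q=P[60:75,278:295].reshape(-1,3);print(np.nanmax(q[:,2]),q[np.nanargmax(q[:,2])])
S=load('s6');c=lambda x,y:(x/4+240,y/4+200)
print('scene pin',onz(S,[c(248,268)],156),onz(S,[c(240,388)],61),'knuck',onz(S,[c(263,193)],205))
print(onz(S,[c(255,345)],183-38-55+20))
E
```

```text
ring [ 576.3 -143.1  202. ] [103.9   1.4 -18.4]
ring [ 575.9 -142.6  205. ] [103.3   1.4 -21.4]
pin [ 573.5 -144.3  156. ] [103.3   4.7  27.5]
201.72241391847768 [ 565.1 -137.4  201.7]
scene pin [[ 577.6 -148.9  156. ]] [[ 577.5 -146.6   61. ]] knuck [[ 579.7 -145.5  205. ]]
[[ 586.7 -152.2  110. ]]
```

arm_command --steps '[{"dx": 0.001, "dy": 0.005, "dz": 0, "rx": -0.004, "ry": -0.003, "rz": 0, "claw": 1}, {"dx": 0, "dy": 0, "dz": 0.004, "rx": 0, "ry": 0, "rz": 0, "claw": 1}, {"dx": 0, "dy": 0, "dz": 0, "rx": 0, "ry": 0, "rz": 0, "claw": 1}]'

```text
t: 10.72
eef_pos: [519.1, -56.1, 179.5]
tcp_rot: [3.141, -0.0, -1.007]
ft_force: [0.1, -0.9, -3.6]
opening: 0.147
```

```bash
python3 -c "
from h import *
need(519.6,-57.9,178,-1.01)
snap('wrist','w7')
a=load('w7')['p'][0:140,200:360,::-1];cv2.imwrite('pics/w7c.png',cv2.resize(a,None,fx=4,fy=4,interpolation=2))
snap('scene','s7')
a=load('s7')['p'][200:330,240:380,::-1];cv2.imwrite('pics/s7c.png',cv2.resize(a,None,fx=4,fy=4,interpolation=2))
snap('side','d7')
a=load('d7')['p'][80:240,200:360,::-1];cv2.imwrite('pics/d7c.png',cv2.resize(a,None,fx=4,fy=4,interpolation=2))
"
```

```text
t 10.725 [519.1 -56.1 179.5] [ 3.1410e+00 -2.0000e-04 -1.0069e+00] need d [0.0022 0.0007 0.0018] r [ 0.0004 -0.0001  0.002 ] j6 2.34 F [ 0.1 -0.9 -3.6]
w7 10.725 [519.1 -56.1 179.5] [ 3.1410e+00 -2.0000e-04 -1.0069e+00] 0.1470860889706118
s7 10.775 [519.2 -56.2 179.6] [ 3.1412e+00 -3.0000e-04 -1.0069e+00] 0.14594610803551605
d7 10.825 [519.2 -56.2 179.7] [ 3.1413e+00 -5.0000e-04 -1.0070e+00] 0.143877918576537
```

View pics/w7c.png

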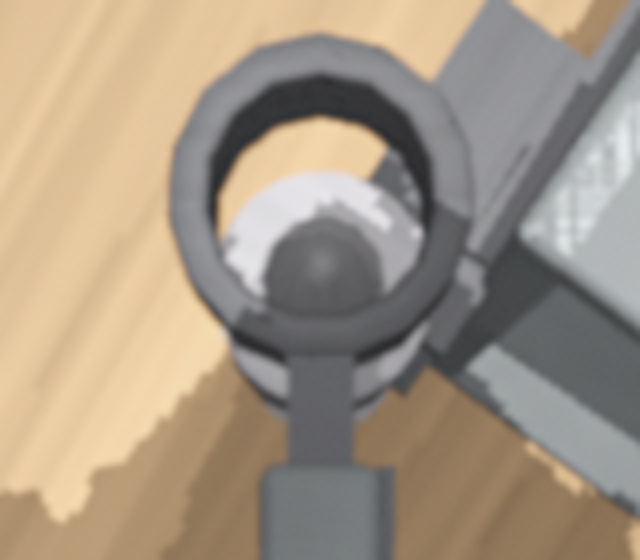

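View pics/s7c.png

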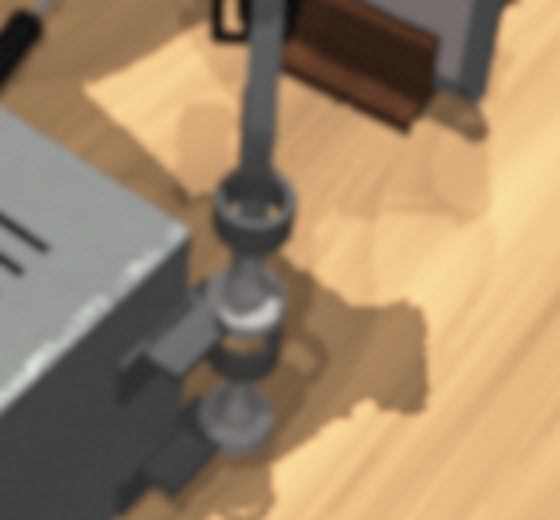

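View pics/d7c.png

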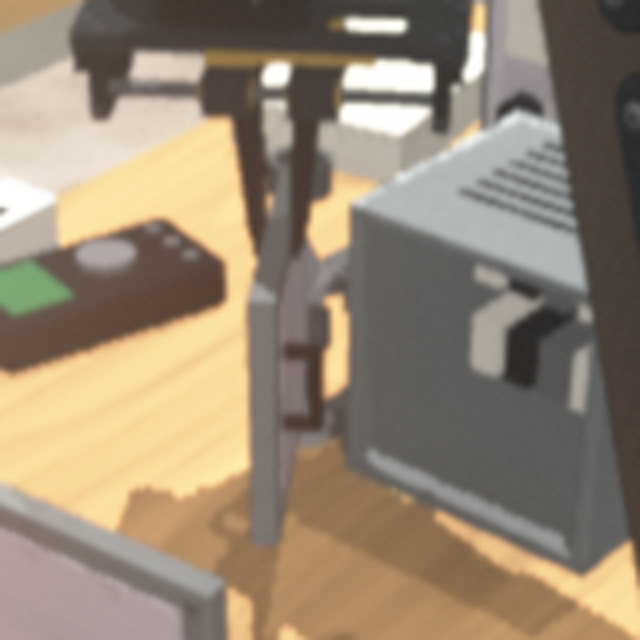

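```bash
python3 - <<'E'
from h import *
np.set_printoptions(precision=1,suppress=True)
w=load('w7');tcp=np.array([519.1,-56.1,179.5]);rpy=[3.141,0,-1.0069]
R=Ro.from_euler('xyz',rpy).as_matrix()
p,l=ring('w7',tcp,rpy,(280.3,49.6),21);print('ring',p,l)
p=onz(w,[(280,65.5)],155.5)[0];print('pin',p,R.T@(p-tcp))
# ring inner bottom edge/lower ring via depth
P=cloud(w,w['d']);q=P[0:92,238:322].reshape(-1,3);k=q[q[:,2]>195];print(np.nanmedian(k[:,2]),cv2.minEnclosingCircle(k[:,:2].astype(np.float32)))
S=load('s7');c=lambda x,y:(x/4+240,y/4+200)
a=onz(S,[c(245,270)],156)[0];b=onz(S,[c(254,196)],201.5)[0];print('scene',a,b,R.T@(a-b))
E
```

```text
ring [ 573.1 -144.3  200.5] [103.4   1.5 -21. ]
pin [ 573.3 -144.4  155.5] [103.6   1.4  24. ]
199.19149491312018 ((573.4913940429688, -144.235107421875), 18.4750919342041)
scene [ 577.2 -150.6  156. ] [ 576.1 -146.6  201.5] [ 4.   1.2 45.5]
```

arm_command --steps '[{"dx": 0.0015, "dy": 0, "dz": 0.015, "rx": 0, "ry": 0, "rz": 0, "claw": 1}, {"dx": 0, "dy": 0, "dz": 0.015, "rx": 0, "ry": 0, "rz": 0, "claw": 1}, {"dx": 0, "dy": 0, "dz": 0.005, "rx": 0, "ry": 0, "rz": 0, "claw": 1}, {"dx": 0, "dy": 0, "dz": 0, "rx": 0, "ry": 0, "rz": 0, "claw": 1}]'

```text
t: 11.38
eef_pos: [519.7, -57.3, 149.1]
tcp_rot: [3.141, 0.0, -1.007]
ft_force: [0.8, 0.1, -3.7]
opening: 0.14
```

```bash
python3 -c "
from h import *
need(519.6,-57,128,-1.007)
snap('wrist','w8')
a=load('w8')['p'][0:140,200:360,::-1];cv2.imwrite('pics/w8c.png',cv2.resize(a,None,fx=4,fy=4,interpolation=2))
snap('scene','s8')
a=load('s8')['p'][200:330,240:380,::-1];cv2.imwrite('pics/s8c.png',cv2.resize(a,None,fx=4,fy=4,interpolation=2))
"
```

```text
t 11.375 [519.7 -57.3 149.1] [ 3.1406e+00  2.0000e-04 -1.0071e+00] need d [-0.0004 -0.0001  0.0264] r [ 0.0007  0.0002 -0.0001] j6 2.34 F [ 0.8  0.1 -3.7]
w8 11.375 [519.7 -57.3 149.1] [ 3.1406e+00  2.0000e-04 -1.0071e+00] 0.13999713363836525
s8 11.425 [519.8 -57.3 149.3] [ 3.1407e+00  1.0000e-04 -1.0071e+00] 0.14279284672634845
```

View pics/w8c.png

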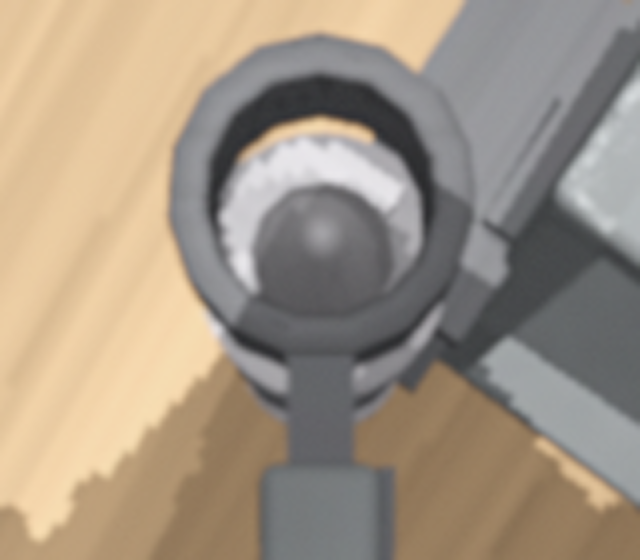

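View pics/s8c.png

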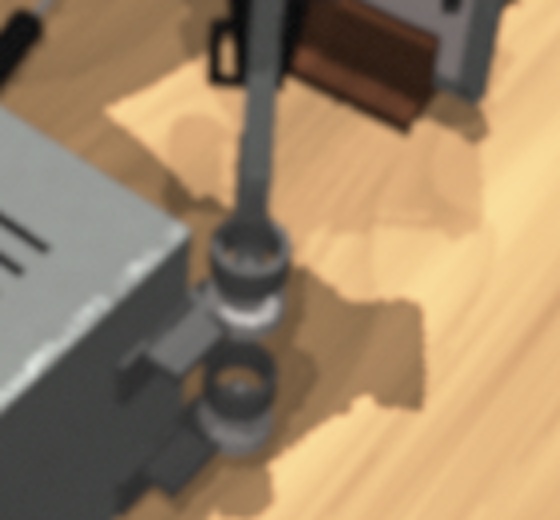

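```bash
python3 - <<'E'
from h import *
np.set_printoptions(precision=1,suppress=True)
w=load('w8');tcp=np.array([519.7,-57.3,149.1]);rpy=[3.141,0,-1.0071]
R=Ro.from_euler('xyz',rpy).as_matrix()
p,l=ring('w8',tcp,rpy,(280.3,49.6),21);print('ring',l)
p=onz(w,[(280.25,58)],156)[0];print('pin',p,R.T@(p-tcp))
E
```

```text
ring [103.4   1.5 -21. ]
pin [ 573.1 -144.6  156. ] [102.3   1.5  -6.9]
```

arm_command --steps '[{"dx": 0, "dy": 0, "dz": 0.008, "rx": 0, "ry": 0, "rz": 0, "claw": 1}, {"dx": 0, "dy": 0, "dz": 0.006, "rx": 0, "ry": 0, "rz": 0, "claw": 1}, {"dx": 0, "dy": 0, "dz": 0, "rx": 0, "ry": 0, "rz": 0, "claw": 1}]'

```text
t: 11.85
eef_pos: [520.1, -57.4, 138.0]
tcp_rot: [-3.141, -0.001, -1.007]
ft_force: [-0.7, 0.0, -3.8]
opening: 0.147
```

arm_command --steps '[{"dx": -0.001, "dy": 0, "dz": 0.005, "rx": 0, "ry": 0, "rz": 0, "claw": 1}, {"dx": 0, "dy": 0, "dz": 0.003, "rx": 0, "ry": 0, "rz": 0, "claw": 1}, {"dx": 0, "dy": 0, "dz": 0, "rx": 0, "ry": 0, "rz": 0, "claw": 1}]'

```text
t: 12.22
eef_pos: [519.7, -56.7, 131.2]
tcp_rot: [-3.141, -0.001, -1.007]
ft_force: [-0.6, 0.6, -3.3]
opening: 0.144
```

arm_command --steps '[{"dx": 0, "dy": 0, "dz": 0.002, "rx": 0, "ry": 0, "rz": 0, "claw": 1}, {"dx": 0, "dy": 0, "dz": 0.002, "rx": 0, "ry": 0, "rz": 0, "claw": 1}, {"dx": 0, "dy": 0, "dz": 0, "rx": 0, "ry": 0, "rz": 0, "claw": 1}]'

```text
t: 12.6
eef_pos: [520.0, -56.6, 128.4]
tcp_rot: [-3.141, -0.002, -1.007]
ft_force: [0.4, 0.5, -2.0]
opening: 0.142
```

arm_command --steps '[{"dx": 0, "dy": 0, "dz": 0.002, "rx": 0, "ry": 0, "rz": 0, "claw": 1}, {"dx": 0, "dy": 0, "dz": 0.001, "rx": 0, "ry": 0, "rz": 0, "claw": 1}]'

```text
t: 12.85
eef_pos: [520.1, -56.3, 126.8]
tcp_rot: [-3.14, -0.002, -1.007]
ft_force: [-3.9, 3.6, 9.3]
opening: 0.145
```

```bash
python3 -c "
from h import *
need(519.6,-57,128,-1.007)
snap('scene','s9')
a=load('s9')['p'][200:330,240:380,::-1];cv2.imwrite('pics/s9c.png',cv2.resize(a,None,fx=4,fy=4,interpolation=2))
snap('wrist','w9')
a=load('w9')['p'][0:140,200:360,::-1];cv2.imwrite('pics/w9c.png',cv2.resize(a,None,fx=4,fy=4,interpolation=2))
"
```

```text
t 12.85 [520.1 -56.3 126.8] [-3.1397e+00 -1.9000e-03 -1.0071e+00] need d [ 0.0005  0.001  -0.0015] r [-0.0012 -0.0012 -0.    ] j6 2.34 F [-3.9  3.6  9.3]
s9 12.85 [520.1 -56.3 126.8] [-3.1397e+00 -1.9000e-03 -1.0071e+00] 0.1446669030895734
w9 12.9 [520.1 -56.3 126.8] [-3.1396e+00 -2.0000e-03 -1.0071e+00] 0.14343543123702615
```

View pics/s9c.png

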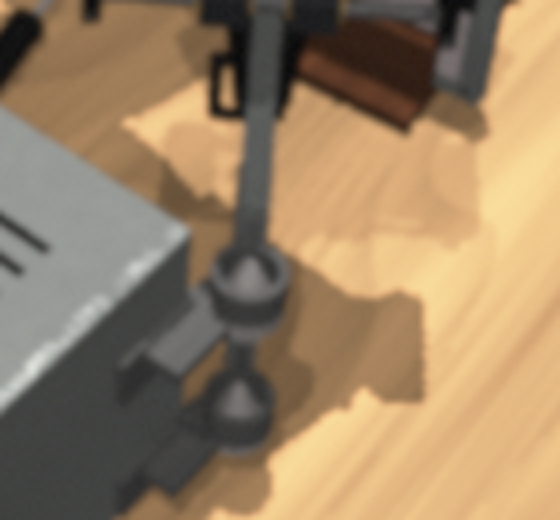

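View pics/w9c.png

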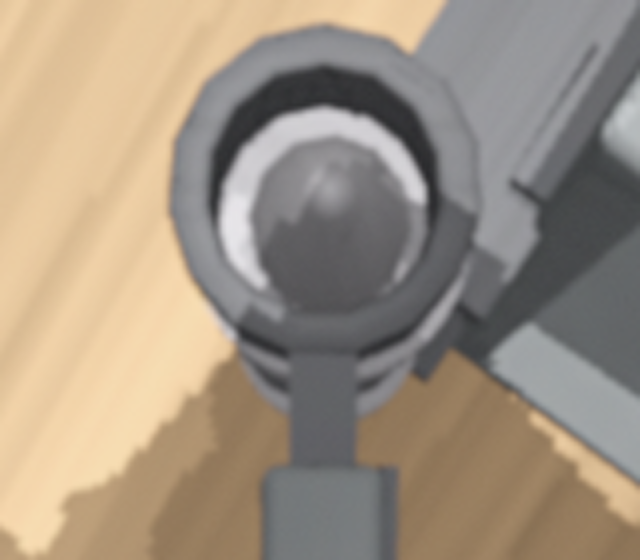

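```bash
python3 - <<'E'
from h import *
np.set_printoptions(precision=1,suppress=True)
w=load('w9');P=cloud(w,w['d'])
for tag,dz in(('w8',149.1),('w9',126.8)):
    w=load(tag);P=cloud(w,w['d'])
    for nm,(x,y) in dict(far=(281,11),left=(247,46),right=(315,46),near=(270,83),doortop=(280,125),doortop2=(280,200)).items():
        q=P[y-1:y+2,x-1:x+2].reshape(-1,3);print(tag,nm,np.nanmedian(q,0),'rel',np.nanmedian(q[:,2])-dz)
E
```

```text
w8 far [ 582.4 -159.8  168.7] rel 19.608098104540346
w8 left [ 587.6 -139.   169. ] rel 19.85792757506931
w8 right [ 561.3 -155.5  169.3] rel 20.247171837920092
w8 near [ 570.  -130.7  169.3] rel 20.230081429405516
w8 doortop [ 556.  -117.1  179.3] rel 30.202478858804284
w8 doortop2 [537.5 -88.  179.6] rel 30.46490898947124
w9 far [ 582.2 -158.   149.8] rel 22.970904071508116
w9 left [ 587.3 -137.5  149.8] rel 23.045070837161703
w9 right [ 561.5 -153.9  150. ] rel 23.227812200558574
w9 near [ 570.1 -129.5  149.3] rel 22.490331675463338
w9 doortop [ 556.2 -116.1  159.3] rel 32.52179879972455
w9 doortop2 [538.  -87.2 158.5] rel 31.68714036765759
```

arm_command --steps '[{"dx": 0, "dy": 0, "dz": -0.0015, "rx": 0, "ry": 0, "rz": 0, "claw": 1}, {"dx": 0, "dy": 0, "dz": 0, "rx": 0, "ry": 0, "rz": 0, "claw": 1}]'

```text
t: 13.2
eef_pos: [520.1, -56.5, 127.9]
tcp_rot: [-3.14, -0.002, -1.007]
ft_force: [-0.3, 0.7, -4.2]
opening: 0.144
```

```bash
python3 - <<'E'
from h import *
np.set_printoptions(precision=1,suppress=True)
need(519.6,-57,128,-1.007)
snap('wrist','w10');w=load('w10');P=cloud(w,w['d'])
for nm,(x,y) in dict(far=(281,10),left=(247,46),right=(315,46),near=(270,83),doortop=(280,125),doortop2=(280,200)).items():
    q=P[y-1:y+2,x-1:x+2].reshape(-1,3);print(nm,np.nanmedian(q,0))
E
```

```text
t 13.2 [520.1 -56.5 127.9] [-3.1 -0.  -1. ] need d [ 0.  0. -0.] r [-0. -0. -0.] j6 2.34 F [-0.3  0.7 -4.2]
w10 13.2 [520.1 -56.5 127.9] [-3.1 -0.  -1. ] 0.14417878517325255
far [ 582.5 -158.6  149.7]
left [ 587.5 -137.9  149.6]
right [ 561.6 -154.4  149.3]
near [ 570.3 -129.8  150. ]
doortop [ 556.3 -116.3  159.7]
doortop2 [538.  -87.3 159.7]
```

arm_command --steps '[{"dx": 0, "dy": 0, "dz": 0.001, "rx": 0, "ry": 0, "rz": 0, "claw": 1}, {"dx": 0, "dy": 0, "dz": 0, "rx": 0, "ry": 0, "rz": 0, "claw": 1}]'

```text
t: 13.5
eef_pos: [520.1, -56.3, 127.0]
tcp_rot: [-3.14, -0.002, -1.007]
ft_force: [0.1, 1.7, -0.4]
opening: 0.142
```

arm_command --steps '[{"dx": 0, "dy": 0, "dz": 0, "rx": 0, "ry": 0, "rz": 0, "claw": 0.2}, {"dx": 0, "dy": 0, "dz": 0, "rx": 0, "ry": 0, "rz": 0, "claw": 0.2}, {"dx": 0, "dy": 0, "dz": 0, "rx": 0, "ry": 0, "rz": 0, "claw": 0.2}, {"dx": 0, "dy": 0, "dz": 0, "rx": 0, "ry": 0, "rz": 0, "claw": 0.2}, {"dx": 0, "dy": 0, "dz": 0, "rx": 0, "ry": 0, "rz": 0, "claw": 0.2}]'

```text
t: 14.12
eef_pos: [520.7, -56.7, 127.3]
tcp_rot: [-3.139, -0.003, -1.007]
ft_force: [1.0, 0.6, -0.0]
opening: 0.401
```

```bash
python3 - <<'E'
from h import *
np.set_printoptions(precision=1,suppress=True)
snap('wrist','w11');w=load('w11');P=cloud(w,w['d'])
for nm,(x,y) in dict(far=(281,10),left=(247,46),right=(315,46),near=(270,83),doortop=(280,125),doortop2=(280,200)).items():
    q=P[y-1:y+2,x-1:x+2].reshape(-1,3);print(nm,np.nanmedian(q,0))
E
```

```text
w11 14.125 [520.7 -56.7 127.3] [-3.1 -0.  -1. ] 0.40119217714976374
far [ 607.  -196.9   -0.4]
left [ 587.9 -138.   150.2]
right [ 562.1 -154.   150.4]
near [ 572.5 -131.6  129.5]
doortop [ 556.9 -116.4  147.2]
doortop2 [538.2 -87.  156.5]
```

View pics/w11.png

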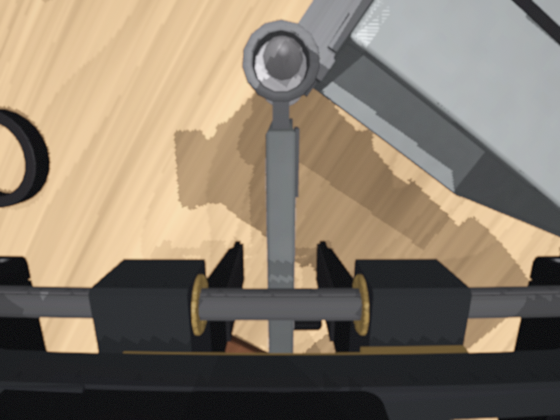

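arm_command --steps '[{"dx": 0, "dy": 0, "dz": -0.02, "rx": 0, "ry": 0, "rz": 0, "claw": 0.2}, {"dx": 0, "dy": 0, "dz": -0.04, "rx": 0, "ry": 0, "rz": 0, "claw": 0.2}, {"dx": 0, "dy": 0, "dz": -0.06, "rx": 0, "ry": 0, "rz": 0, "claw": 0.2}, {"dx": 0, "dy": 0, "dz": -0.06, "rx": 0, "ry": 0, "rz": 0, "claw": 0.2}, {"dx": 0, "dy": 0, "dz": 0, "rx": 0, "ry": 0, "rz": 0, "claw": 0.2}, {"dx": 0, "dy": 0, "dz": 0, "rx": 0, "ry": 0, "rz": 0, "claw": 0.2}, {"dx": 0, "dy": 0, "dz": 0, "rx": 0, "ry": 0, "rz": 0, "claw": 0.2}, {"dx": 0, "dy": 0, "dz": 0, "rx": 0, "ry": 0, "rz": 0, "claw": 0.2}]'

```text
t: 15.18
eef_pos: [518.9, -56.3, 272.7]
tcp_rot: [3.14, 0.001, -1.007]
ft_force: [-0.7, -0.5, 0.1]
opening: 0.399
```

```bash
python3 - <<'E'
from h import *
np.set_printoptions(precision=1,suppress=True)
for n,t in(('scene','s12'),('side','d12'),('wrist','w12')): snap(n,t)
a=load('s12')['p'][130:330,200:400,::-1];cv2.imwrite('pics/s12c.png',cv2.resize(a,None,fx=3,fy=3,interpolation=2))
a=load('d12')['p'][80:320,140:380,::-1];cv2.imwrite('pics/d12c.png',cv2.resize(a,None,fx=2.5,fy=2.5,interpolation=2))
E
```

```text
s12 15.175 [518.9 -56.3 272.7] [ 3.1  0.  -1. ] 0.3994597556885995
d12 15.225 [518.9 -56.3 272.7] [ 3.1  0.  -1. ] 0.403303788292139
w12 15.275 [519.  -56.3 272.8] [ 3.1  0.  -1. ] 0.3977288444278825
```

View pics/s12c.png

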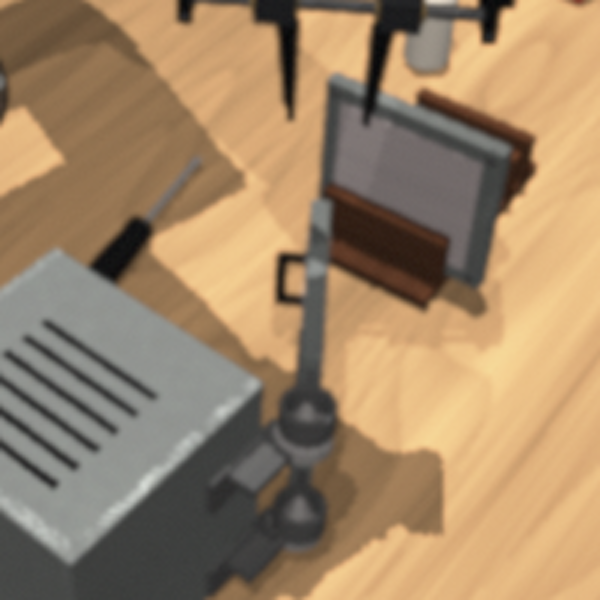

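View pics/d12c.png

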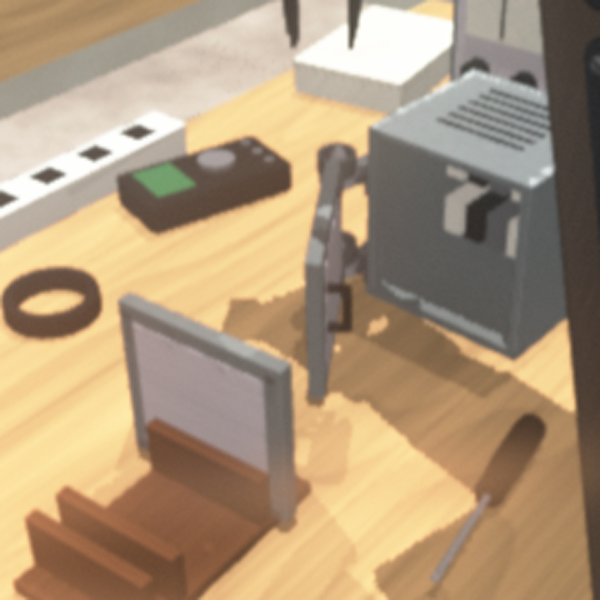

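View pics/w12.png

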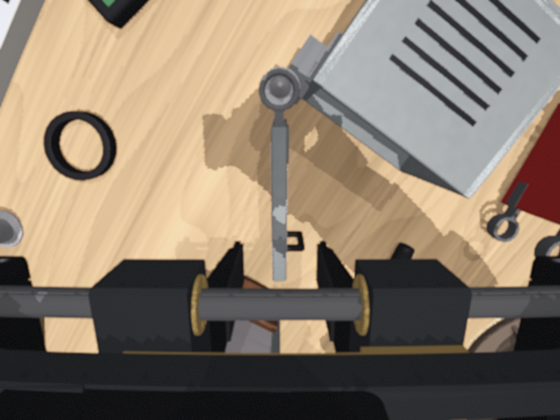

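```bash
python3 - <<'E'
from h import *
np.set_printoptions(precision=1,suppress=True)
w=load('w12');P=cloud(w,w['d'])
for y in(71,105,128,150,200,240,268):
    q=P[y-1:y+2,278:281].reshape(-1,3);print(y,np.nanmedian(q,0))
for x in(264,296): print(np.nanmedian(P[87:90,x-1:x+2].reshape(-1,3),0))
E
```

```text
71 [ 579.4 -153.3  151.1]
105 [ 564.9 -130.8  129.6]
128 [ 554.2 -113.4  157.9]
150 [544.2 -97.6 156.5]
200 [520.1 -59.4 153.8]
240 [498.9 -25.8 151.3]
268 [483.3  -1.2 149.3]
[ 583.8 -135.4  141.8]
[ 559.7 -149.4  150. ]
```

```bash
python3 -c "
from cell import env
print(env.job_done()); print(env.state()['t'])"
```

```text
the job is handed in; nothing more can be done
None
the job is handed in; nothing more can be done
```

The door is hung on the cabinet. I took the panel with knuckles and handle out of the stand's far slot, carried it over the plain panel, and brought it in level from the open front. I lowered it in the gripper until the collars took its weight, then let go and backed straight up. I handed the job in soon after the last pictures at about 15.3 s.

**Last checks**
- **Seating:** before I let go, the upper knuckle's top measured 149.7 mm against the expected 150 mm. The wrist force had dropped to about zero because the collars carried the weight.
- **After letting go:** the door hangs open at about -55° to the cabinet. The upper knuckle's top is at 150–151 mm. The scene view shows both pins inside the knuckles.
- **Surroundings:** the plain panel is still standing in the stand, the red look-alike was not touched, and the gripper was well clear.

**Disagreements**
- **Camera mismatch:** the scene and side cameras differed by about 7–9 mm, so I aligned by the wrist camera instead.
- **Contact at seating:** on first contact the force changed by about 13 N and the door tipped slightly in the grip. I eased off and levelled it before letting go.
- **Sag:** once free, the door drooped about 3.7° at its handle end, which matches the 6 mm of play between bore and pin.
- **Lower knuckle:** I judged its seating only by eye and from the door's known dimensions, not by measuring it directly.

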